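# Index the swivel marver one notch towards the torch

### The job

The graphite marver block on the blue swivel mount is locked in its middle notch. Pull the red spring ring up, swing the arm round to the next notch on the torch's side, never the other way, and let go so that the lock pin drops fully home in that notch. The notch has to be found by feel: push gently and never force the pin against the side of a notch, do not touch the torch, and leave the tin, cup and paddle where they are.

Things in the scene. Friction and masses are not known exactly. Their poses are not given: they have to be found in the camera images.
- mount: Fixed round blue cast base, 244 mm across, 26 mm high, screwed to the bench. Origin: on the swivel axis, at bench level. Its x axis points from the ring (arm in the middle notch) to the swivel axis, y to the left of that, z up. The arm turns on it about a hub 56 mm across, 82 mm high with its bolt.
- notch_track: Arc track on the mount (same origin and axes), radius 100 mm, top 40 mm over the bench; steel, then brass (0.5 mm lower, level past the notch) from 0.45 rad out. Radial notches 10.4 mm wide, 10 mm deep: middle one at swing 0, one in the brass on either side, clamped anew each day anywhere from 0.53 to 0.87 rad from the middle; no reading gives the angle. The brass does not yield to the pin.
- lock_pin: Square steel lock pin, 8 x 8 x 24 mm, hanging under the red ring and moving with it. Origin: centre of its lower end, 30 mm above the bench when home in a notch, 39.5 to 40 mm when riding on the track. Its end is flat and the notches have no chamfer, so it drops in only when within about 1 mm of a notch's middle. Over 15 N sideways in a notch would bend it.
- ring_top (a point): Centre of the top of the red pull ring, a solid round upright collar 28 mm across and 26 mm high, 100 mm from the swivel axis; its top is 104 mm above the bench when home. Free all round; the arm bar below it (30 mm wide) is topped at 58 mm, a boss 22 mm wide right under the ring at 72 mm. It turns only with the arm.
- lock_ring (a joint): Lift of ring and pin against the spring, m: 0 = home in a notch, about 0.010 = riding on the track, 0.016 = top stop. The spring pushes down with 4 N at 0 and 7 N at the top and snaps the ring down when it is let go. The pin clears a notch from 0.010.
- swing (a joint): Turn of the arm about the vertical swivel axis, rad: 0 = middle notch (arm along the mount's -x), positive = clockwise seen from above, taking ring and marver to the mount's +y side; stops at -1.05 and 1.05. A friction of about 2 N at the ring holds it where it is left; with the pin riding on the track, pushing the ring along takes about 4 to 5 N.
- marver (a point): Centre of the top of the black graphite block at the arm's outer end, 175 mm from the swivel axis, 74 mm above the bench; block 60 mm (along the arm) x 80 x 16 mm, its near edge 145 mm from the axis.
- torch: Unlit bench torch, fixed: brass and steel burner tube along its x axis, 85 mm above a dark foot 90 x 70 mm, with a red and a green valve knob; 105 mm long, 105 mm high. Origin: at bench level, 20 mm ahead (+x) of the post; the nozzle ends 50 mm ahead of it. It stands at the mount's +y or -y side, which tells which way to swing.
- tin: Loose round metal tin with a lid, 83 mm across, 64 mm high, standing at the side opposite the torch. Origin: centre of its underside.
- cup: Loose empty steel cup, 76 mm across the rim, 70 mm high. Origin: centre of its underside.
- paddle: Loose graphite hand paddle lying flat along its x axis, 200 mm long: block 75 x 55 x 14 mm at +x, wooden handle at -x. Origin: underside, 60 mm behind the block's middle.
There are look-alikes about, which are no part of the job. What is shaped like the torch but pink is not meant.

How it is judged:
On the way, in this order (a step that is already met when the one before it is completed fails the run):
1. the ring is pulled up until the pin is clear of the middle notch, the arm still in the middle (value of joint lock_ring above 0.0095 m and value of joint swing between -0.1 and 0.1 rad), for 0.05 s.
2. the arm is swung out of the middle towards the torch with the pin out (value of joint lock_ring above 0.008 m and ((y of torch in the frame of mount above 0 m and value of joint swing above 0.3 rad) or (y of torch in the frame of mount below 0 m and value of joint swing below -0.3 rad))), for 0.05 s.
At the end, for the whole second after the job is handed in: the pin is fully home (lift under 2 mm) in the notch on the torch's side (arm 0.45 to 0.95 rad from the middle, on that side), at rest (turning slower than 0.05 rad/s) and let go (value of joint lock_ring below 0.002 m and ((y of torch in the frame of mount above 0 m and value of joint swing above 0.45 rad) or (y of torch in the frame of mount below 0 m and value of joint swing below -0.45 rad)) and value of joint swing between -0.95 and 0.95 rad and angular speed of lock_pin below 0.05 rad/s); the robot touches nothing.
It fails at once if the pin, standing in a notch (lift under 8.5 mm), is forced against the notch's side with more than 15 N (value of joint lock_ring below 0.0085 m and contact force between lock_pin and notch_track above 15 N).
It fails at once if the arm is swung away from the torch by more than 0.2 rad ((y of torch in the frame of mount above 0 m and value of joint swing below -0.2 rad) or (y of torch in the frame of mount below 0 m and value of joint swing above 0.2 rad)).
It fails at once if the torch is touched with more than 2 N (contact force between any of the arm, the fingers and torch above 2 N).
It fails at once if the tin, cup or paddle is moved by more than 20 mm (distance of any of tin, cup, paddle from where it was at the start of the episode above 0.02 m).
It also fails if it takes over 54 s, if anything falls off the work surface, if the arm or the gripper's body presses on something with over 40 N, if the wrist force passes 120 N, or if a joint passes its speed limit or range.

### The arm

A 6-joint arm with a two-finger parallel gripper is mounted at the origin on the work surface. World frame = base frame: x ahead of the robot, y to its left, z up, the work surface at z = 0. Lengths are in m, angles in rad, forces in N, time in s.
With the tool pointing down it reaches from about 0.3 to 1 m from the base axis. Payload 5.1 kg.
Tool frame: the origin (TCP) lies at the centre of the arm's flange, where the gripper is bolted on; the fingertips stand 190 mm ahead of it and the grasp point (between the pads) lies 171 mm ahead of it; y points along the fingers, x is the direction in which the jaws open and shut, and the axes are right-handed (so a half turn about y gives the same grasp; the last joint's range is limited). The gripper opens to 95 mm and grips with 3 to 60 N. Pads are 20 mm wide; open, the fingers measure 119 mm over their backs; the gripper's body (75 mm by 180 mm) begins 59 mm behind the grasp point.
Start: joints at [-1.296, 0.124, 1.65, -0, 1.367, -0.083], TCP at [0.228, -0.609, 0.405] pointing down, gripper open.
Joint ranges: [-2.61, 2.61], [-1.02, 2.33], [0.03, 2.71], [-1.35, 4.49], [0.32, 2.68], [-2.91, 2.91]. Speed limits (rad/s): [2.57, 2.57, 3.14, 3.14, 3.14, 3.14].

### API

Orientations are given as a unit quaternion [x, y, z, w].
In Python, from rig import env, imaging, close_job gives the robot as it stands. The module is installed in compiled form; this text tells all that it offers.
- The arm moves only by the shell command python3 -m inch 'ROWS' [FORCE]. ROWS is a JSON object of lists of equal length, an entry for each row: "translation": the shift along the tool's x, y, z in m, a list of three; "twist": the turn about the tool's y in degrees; "gripper": the finger opening in m, from 0 to 0.0951. A call has 1 to 8 rows; each row is the pose to reach, as a shift and turn from the pose measured when the call began, along the tool's axes at that moment; what a row does not reach only later rows make up. A row lasts 1/12 s, in which the tool goes at most 41.7 mm and 7.16 degrees, less where a joint would pass 70% of its speed; a pose out of reach is approached as far as the arm can. A call with a gripper value outside its range is refused whole. The fingers move at their own pace and stop on an object; FORCE is the grip in N (left out, the last holds). Time passes only in rows, so rows that repeat a pose let the fingers close. It gives the time, the measured TCP pose, the force and the opening at its end, in the units of the state.
- env.sense(): the state, without advancing time (a new reading comes with each control period).
- imaging.camera(name): name is "scene" or "top"; returns the picture (420x560x3 uint8, red, green, blue); there is no depth.
- imaging.camera_model(name): a dict with "fx", "fy", "cx", "cy" (pixels), "k1" (the pictures are not rectified: a ray, as slopes to the right and down, at radius r is drawn at 1 + k1 r^2 times it, then the intrinsics apply), "cam_to_world" (4x4, takes a point from camera to world coordinates). Camera axes: x right, y up, looking along -z (the intrinsics and any distortion apply to the point x, -y, -z); pixel columns grow to the right and rows downward; lengths in m; the calibration is good to about 2 mm. A picture is of the moment at which its call begins. camera_model takes no time and is no camera call.
- close_job(): hands the job in, once; it reports no verdict.
The state is a dict: "clock": time; "joints": joint angles; "qvel": joint speeds; "tau": joint torques, N m; "ee_pos": TCP position; "orientation": TCP orientation; "ft_force": force on the tool from outside, world axes, zero at the start; "moment": the same for the moment, N m; "finger_gap": finger opening in m.
Only numpy, scipy, OpenCV 4.12 (cv2) and the standard library are available. Lean on these libraries where they do the work, as an engineer would, in place of code of your own. Each camera call takes 0.05 s, during which the arm holds its last target.

## Working session

There is one attempt and no reset: what is moved stays moved. The work goes in short steps, Python scripts to look and compute and a shell command to move; the robot and the scene stay as the last step left them, time stands still between calls to the robot, and variables do not carry over. Pictures are saved under pics/ and viewed, and the job is handed in when it is done.

```bash
mkdir -p pics; ls; python3 - <<'E'
from rig import env, imaging
import cv2
for n in("scene","top"):
    cv2.imwrite(f"pics/{n}0.png",imaging.camera(n)[:,:,::-1])
    print(imaging.camera_model(n))
print(env.sense())
E
```

```text
pics
{'fx': 484.52276729283363, 'fy': 484.52276729283363, 'cx': 285.57017335063034, 'cy': 217.10921818866387, 'k1': -0.10165238553375676, 'cam_to_world': array([[ 0.36749741, -0.67408662,  0.640744  ,  1.21688874],
       [ 0.92986086,  0.25339176, -0.2667422 , -0.23709182],
       [ 0.0174481 ,  0.69382984,  0.71992758,  0.82037013],
       [ 0.        ,  0.        ,  0.        ,  1.        ]])}
{'fx': 442.4196500676978, 'fy': 442.4196500676978, 'cx': 276.7332313340107, 'cy': 208.73952793487652, 'k1': -0.02534226594316682, 'cam_to_world': array([[-0.01670274,  0.97603112, -0.21698912,  0.35793278],
       [-0.99984963, -0.0152927 ,  0.00817588,  0.05063663],
       [ 0.00466157,  0.21709305,  0.97613978,  1.18629803],
       [ 0.        ,  0.        ,  0.        ,  1.        ]])}
{'clock': 0.1, 'joints': array([-1.29558699e+00,  1.24429756e-01,  1.65150529e+00, -1.88737109e-07,
        1.36753014e+00, -8.25740034e-02]), 'qvel': array([ 0.00049354, -0.00133483, -0.00141788, -0.00097453,  0.00030901,
       -0.00115235]), 'tau': array([ 6.57774381e-04, -4.18878078e+01, -3.61098146e+01,  7.76792108e-02,
        4.61767323e-02, -6.79120376e-05]), 'ee_pos': array([ 0.22755733, -0.60862911,  0.40363521]), 'orientation': array([-0.58056914,  0.40356207, -0.40254003,  0.58141092]), 'ft_force': array([-0.6609606 , -0.89151648, -0.34188194]), 'moment': array([-0.04043144, -0.00519229, -0.0296957 ]), 'finger_gap': 0.09504823149736367}
```

View pics/scene0.png

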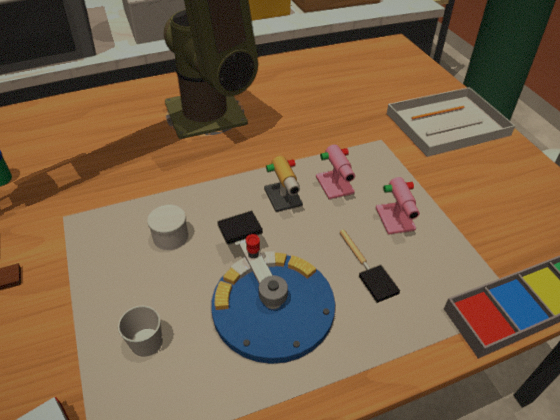

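View pics/top0.png

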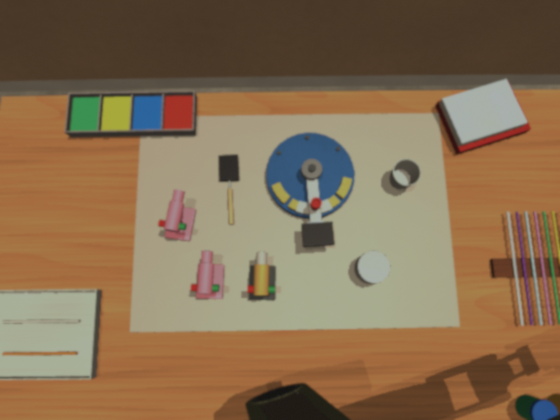

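```bash
cat > h.py <<'E'
import numpy as np, cv2
from rig import env, imaging
from scipy.spatial.transform import Rotation as R
def at(n,u,v,z):
    m=imaging.camera_model(n);K=np.array([[m['fx'],0,m['cx']],[0,m['fy'],m['cy']],[0,0,1.]])
    p=cv2.undistortPoints(np.array([[[u,v]]],float),K,np.array([m['k1'],0,0,0,0.]))[0,0]
    T=m['cam_to_world'];d=T[:3,:3]@np.array([p[0],-p[1],-1]);o=T[:3,3]
    return o+d*(z-o[2])/d[2]
def pix(n,P):
    m=imaging.camera_model(n);T=m['cam_to_world'];q=T[:3,:3].T@(np.asarray(P)-T[:3,3])
    x,y=q[0]/-q[2],-q[1]/-q[2];f=1+m['k1']*(x*x+y*y)
    return np.array([m['fx']*x*f+m['cx'],m['fy']*y*f+m['cy']])
E
python3 - <<'E'
from h import *
s=env.sense();print(R.from_quat(s['orientation']).as_matrix().round(4))
E
```

```text
[[ 3.502e-01 -5.000e-04  9.367e-01]
 [-9.367e-01  1.800e-03  3.502e-01]
 [-1.900e-03 -1.000e+00  2.000e-04]]
```

```bash
python3 - <<'E'
import cv2
a=cv2.imread("pics/top0.png")[120:310,220:420];cv2.imwrite("pics/topc.png",cv2.resize(a,None,fx=3.1,fy=3.1,interpolation=2))
a=cv2.imread("pics/scene0.png")[140:360,190:360];cv2.imwrite("pics/scc.png",cv2.resize(a,None,fx=2.7,fy=2.7,interpolation=2))
E
```

```text
(no output)
```

View pics/topc.png

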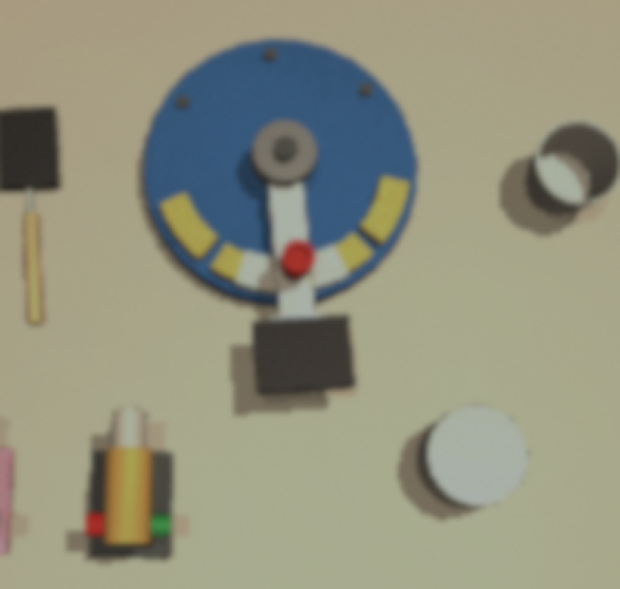

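View pics/scc.png

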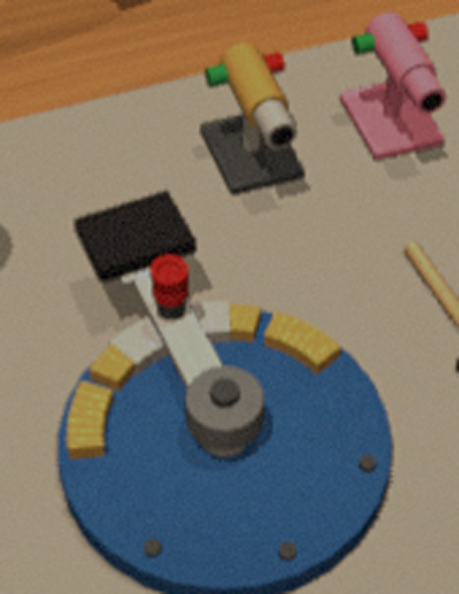

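```bash
python3 - <<'E'
from h import *
t=lambda u,v,z:at("top",220+(u+.5)/3.1-.5,120+(v+.5)/3.1-.5,z)
s=lambda u,v,z:at("scene",190+(u+.5)/2.7-.5,140+(v+.5)/2.7-.5,z)
for n in("top","scene"):
    h=cv2.cvtColor(cv2.imread(f"pics/{n}0.png"),cv2.COLOR_BGR2HSV)
    b=cv2.inRange(h,(98,120,40),(115,255,255)); k,l,st,c=cv2.connectedComponentsWithStats(b)
    # blue hull => disc rim at z .026
    i=[j for j in range(1,k) if st[j,4]>800]
    for j in i: print(n,'blue',st[j],c[j])
    r=cv2.inRange(h,(0,150,60),(6,255,255))|cv2.inRange(h,(174,150,60),(180,255,255)); k,l,st,c=cv2.connectedComponentsWithStats(r)
    for j in range(1,k):
        if st[j,4]>30: print(n,'red',st[j],c[j], at(n,*c[j],.091))
print('bolt',t(285,150,.082),s(224,389,.082))
print('hubtop circle?',t(285,152,.07))
print('ringtop',t(298,255,.104),s(170,264,.104))
print('notchL',t(213,255,.04),s(263,320,.04),'notchR',t(371,242,.04),s(106,388,.04))
print('marver',t(304,354,.074),s(135,232,.074))
print('torch',t(132,500,.0))
print('marver corners',[t(*p,.074)[:2].round(3) for p in((253,322),(349,316),(354,383),(258,391))])
print('torch foot',[t(*p,.005)[:2].round(3) for p in((93,452),(172,452),(172,556),(88,556))],'nozzle',t(130,408,.095))
E
```

```text
top blue [132  96  30  33 916] [146.49672489 112.05895197]
top blue [ 267  134   86   82 3336] [308.0383693  165.36960432]
top red [164  95  29  34 930] [177.72580645 111.40322581] [0.87182655 0.30140798 0.091     ]
top red [457 124  73  29 462] [493.01731602 138.43722944] [ 0.7835471  -0.53573381  0.091     ]
top red [311 199   9  10  71] [315.35211268 203.46478873] [ 0.61361815 -0.05702262  0.091     ]
top red [248 285   5   8  36] [250.19444444 288.66666667] [0.40268685 0.10953976 0.091     ]
scene blue [ 212  256  123  107 7693] [276.34368907 317.41427272]
scene blue [ 490  279   59   51 1496] [518.65441176 303.79144385]
scene red [341 148   7   7  33] [344.66666667 150.93939394] [0.41088174 0.24930659 0.091     ]
scene red [288 160   7   7  36] [291.38888889 162.55555556] [0.40699071 0.1113836  0.091     ]
scene red [406 182   8   7  43] [409.95348837 184.79069767] [0.57235755 0.33460587 0.091     ]
scene red [246 234  14  20 237] [252.53164557 243.09704641] [ 0.6113197  -0.05465612  0.091     ]
scene red [ 455  292   60   53 1635] [484.45198777 317.84097859] [0.9260038  0.27448754 0.091     ]
bolt [ 0.71086917 -0.05150063  0.082     ] [ 0.71230532 -0.04982055  0.082     ]
hubtop circle? [ 0.71292311 -0.05254963  0.07      ]
ringtop [ 0.61455897 -0.05699095  0.104     ] [ 0.60830054 -0.05294031  0.104     ]
notchL [0.63087034 0.00972709 0.04      ] [0.63331235 0.01157946 0.04      ] notchR [ 0.64027281 -0.12675052  0.04      ] [ 0.65222029 -0.11970076  0.04      ]
marver [ 0.53807477 -0.0619139   0.074     ] [ 0.54174885 -0.05995145  0.074     ]
torch [0.42607478 0.08240571 0.        ]
marver corners [array([ 0.565, -0.021]), array([ 0.569, -0.1  ]), array([ 0.513, -0.102]), array([ 0.508, -0.023])]
torch foot [array([0.467, 0.115]), array([0.466, 0.048]), array([0.378, 0.049]), array([0.38, 0.12])] nozzle [0.49330787 0.08074494 0.095     ]
```

```bash
cat >> h.py <<'E'
PIV=np.array([.7118,-.0507]);A=.058
ex=np.array([np.cos(A),np.sin(A)]);ey=np.array([-np.sin(A),np.cos(A)])
def ring(th,r=.1): return PIV+r*(-np.cos(th)*ex+np.sin(th)*ey)
def goal(xy,z,th):
    s=env.sense();M=R.from_quat(s['orientation']).as_matrix();p=s['ee_pos']
    d=np.array([*xy,z+.171])-p
    t=-(np.sin(th)*ex+np.cos(th)*ey)   # tool x
    dy=np.degrees(np.arctan2(*t[::-1])-np.arctan2(M[1,0],M[0,0]));dy=(dy+180)%360-180
    print('shift mm',(M.T@d*1e3).round(2),'twist',round(-dy,2),'tcp',p.round(4),'F',s['ft_force'].round(2),'gap',round(s['finger_gap'],4),'t',s['clock'])
def where():
    s=env.sense();M=R.from_quat(s['orientation']).as_matrix();g=s['ee_pos'][:2]+M[:2,1]*.171-PIV
    th=np.arctan2(g@ey,-g@ex);yaw=np.degrees(np.arctan2(M[1,0],M[0,0]))
    print('th',round(th,4),'r',round(np.hypot(*g),4),'gz',round(s['ee_pos'][2]+M[2,1]*.171,4),'yaw',yaw.round(2),'want',round(np.degrees(A-th)-90,2),'tilt',M[2].round(4),'F',s['ft_force'].round(2),'gap',round(s['finger_gap'],4),'t',round(s['clock'],2),'q6',s['joints'][5].round(2))
E
python3 -c "
from h import *
print(ring(0)); goal(ring(0),.2,0)"
```

```text
[ 0.61196815 -0.05649675]
shift mm [-382.49   33.43  553.42] twist 17.18 tcp [ 0.2276 -0.6086  0.4036] F [-0.66 -0.89 -0.34] gap 0.095 t 0.1
```

```bash
python3 -m inch '{"translation":[[-380,0,553],[-380,0,553],[-380,0,553],[-380,0,553],[-380,0,553],[-380,0,553],[-380,0,553],[-380,0,553]],"twist":[6,12,17.2,17.2,17.2,17.2,17.2,17.2],"gripper":[0.095,0.095,0.095,0.095,0.095,0.095,0.095,0.095]}' ; python3 -c "
from h import *
goal(ring(0),.2,0)"
```

```text
clock: 0.77
ee_pos: [0.4194, -0.3338, 0.4048]
orientation: [-0.514, 0.486, -0.485, 0.514]
ft_force: [1.1, -0.1, -0.2]
finger_gap: 0.0949
shift mm [-265.8    34.2   208.16] twist -0.04 tcp [ 0.4194 -0.3338  0.4048] F [ 1.13 -0.14 -0.19] gap 0.0949 t 0.7667
```

I typed that shift in mm instead of m. The per-row limit kept it harmless, since the direction was right. I'll use metres from here.

```bash
python3 -m inch '{"translation":[[-0.0329,0.004,0.0258],[-0.0658,0.008,0.0515],[-0.0986,0.012,0.0773],[-0.132,0.017,0.103],[-0.166,0.021,0.13],[-0.199,0.025,0.156],[-0.232,0.029,0.182],[-0.2658,0.034,0.2082]],"twist":[0,0,0,0,0,0,0,0],"gripper":[0.095,0.095,0.095,0.095,0.095,0.095,0.095,0.095]}' ; python3 -c "
from h import *
goal(ring(0),.15,0)"
```

```text
clock: 1.43
ee_pos: [0.6082, -0.061, 0.3716]
orientation: [-0.514, 0.486, -0.485, 0.514]
ft_force: [0.3, -0.9, -0.0]
finger_gap: 0.0954
shift mm [-4.13 50.61  4.04] twist -0.03 tcp [ 0.6082 -0.061   0.3716] F [ 0.3  -0.94 -0.03] gap 0.0954 t 1.4333
```

```bash
python3 -m inch '{"translation":[[0,0,0],[0,0,0]],"twist":[0,0],"gripper":[0.06,0.06]}' ; python3 -c "
from h import *
goal(ring(0),.15,0)
a=imaging.camera('scene')[140:360,190:360,::-1];cv2.imwrite('pics/s1.png',cv2.resize(a,None,fx=2.7,fy=2.7,interpolation=2))
a=imaging.camera('top')[120:310,220:420,::-1];cv2.imwrite('pics/t1.png',cv2.resize(a,None,fx=3.1,fy=3.1,interpolation=2))"
```

```text
clock: 1.6
ee_pos: [0.6088, -0.0588, 0.3702]
orientation: [0.515, -0.486, 0.483, -0.515]
ft_force: [0.3, -0.8, -0.6]
finger_gap: 0.0862
shift mm [-2.02 49.2   3.5 ] twist 0.19 tcp [ 0.6088 -0.0588  0.3702] F [ 0.3  -0.84 -0.59] gap 0.0862 t 1.6
```

View pics/s1.png

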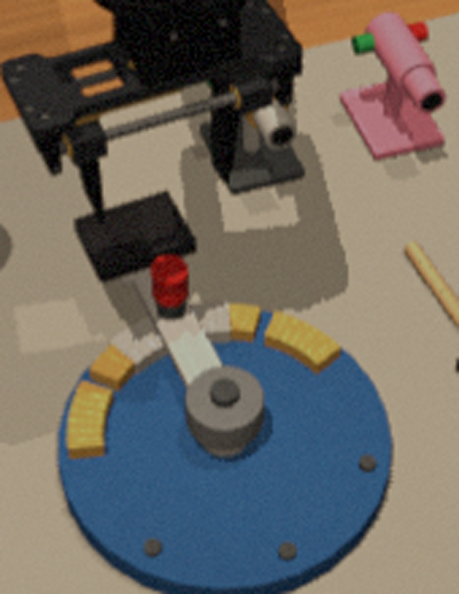

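View pics/t1.png

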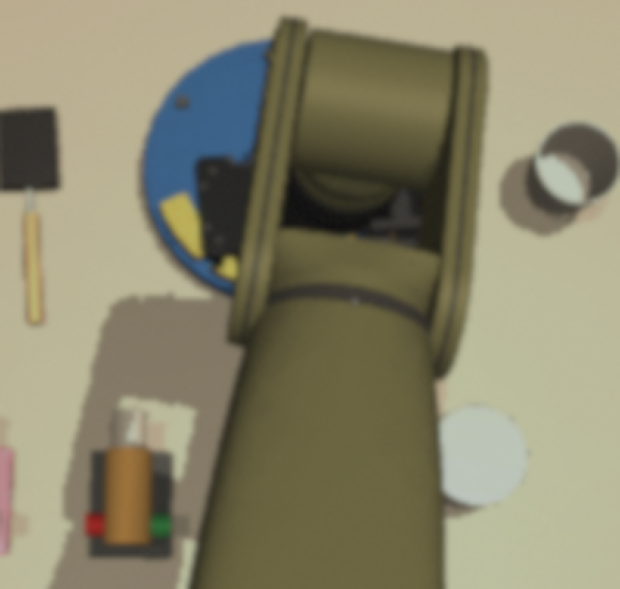

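The jaws straddle the ring (scene crop, ring at 170,280) with both fingers clear of the marver. Descending.

```bash
python3 -m inch '{"translation":[[-0.002,0.015,0.0035],[-0.002,0.03,0.0035],[-0.002,0.045,0.0035],[-0.002,0.06,0.0035],[-0.002,0.075,0.0035],[-0.002,0.09,0.0035],[-0.002,0.105,0.0035],[-0.002,0.105,0.0035]],"twist":[0.2,0.2,0.2,0.2,0.2,0.2,0.2,0.2],"gripper":[0.06,0.06,0.06,0.06,0.06,0.06,0.06,0.06]}' ; python3 -c "
from h import *
goal(ring(0),.094,0);where()
a=imaging.camera('scene')[140:360,190:360,::-1];cv2.imwrite('pics/s2.png',cv2.resize(a,None,fx=2.7,fy=2.7,interpolation=2))"
```

```text
clock: 2.37
ee_pos: [0.609, -0.0598, 0.2613]
orientation: [0.514, -0.49, 0.484, -0.511]
ft_force: [-0.7, -0.9, -0.7]
finger_gap: 0.0598
shift mm [-3.17 -3.76  3.1 ] twist -0.35 tcp [ 0.609  -0.0598  0.2613] F [-0.72 -0.89 -0.69] gap 0.0598 t 2.3667
th -0.024 r 0.1048 gz 0.0903 yaw -87.03 want -85.3 tilt [-0.0036 -0.9999 -0.0095] F [-0.72 -0.89 -0.69] gap 0.0598 t 2.37 q6 1.33
```

View pics/s2.png

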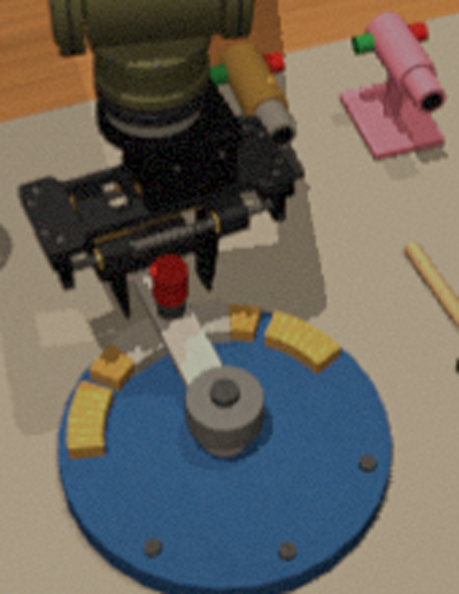

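```bash
python3 -m inch '{"translation":[[-0.003,-0.002,0.003],[-0.003,-0.002,0.003],[-0.003,-0.002,0.003],[-0.003,-0.002,0.003]],"twist":[0,0,0,0],"gripper":[0.05,0.045,0.04,0.038]}' 4; python3 -c "
from h import *
goal(ring(0),.093,0);where()
a=imaging.camera('scene')[140:360,190:360,::-1];cv2.imwrite('pics/s3.png',cv2.resize(a,None,fx=2.7,fy=2.7,interpolation=2))"
```

```text
clock: 2.75
ee_pos: [0.6129, -0.0567, 0.2663]
orientation: [0.514, -0.489, 0.485, -0.512]
ft_force: [-0.2, 0.5, 0.2]
finger_gap: 0.0403
shift mm [-0.26  2.35 -0.91] twist -0.34 tcp [ 0.6129 -0.0567  0.2663] F [-0.24  0.54  0.19] gap 0.0403 t 2.75
th 0.0017 r 0.1 gz 0.0953 yaw -87.01 want -86.78 tilt [-0.0026 -1.     -0.0052] F [-0.24  0.54  0.19] gap 0.0403 t 2.75 q6 1.34
```

View pics/s3.png

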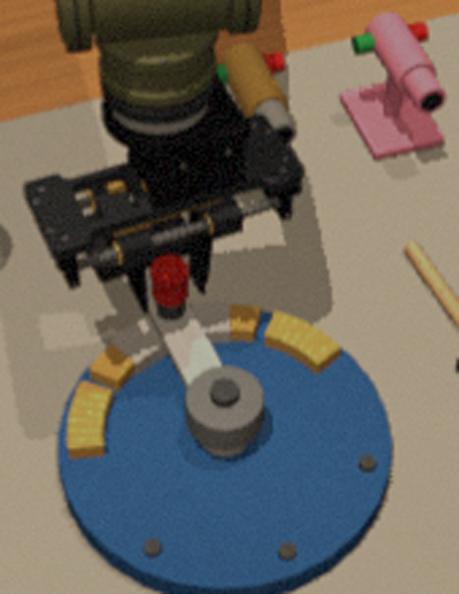

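```bash
python3 -m inch '{"translation":[[0,0.002,0],[0,0.002,0],[0,0.002,0],[0,0.002,0],[0,0.002,0],[0,0.002,0]],"twist":[0,0,0,0,0,0],"gripper":[0.035,0.032,0.03,0.028,0.027,0.026]}' 4; python3 -c "
from h import *
where()"
```

```text
clock: 3.3
ee_pos: [0.6128, -0.0564, 0.2642]
orientation: [0.514, -0.489, 0.485, -0.512]
ft_force: [0.2, 1.3, -0.4]
finger_gap: 0.0277
th 0.0054 r 0.1001 gz 0.0932 yaw -87.01 want -86.99 tilt [-0.0031 -1.     -0.0056] F [ 0.24  1.32 -0.4 ] gap 0.0277 t 3.3 q6 1.34
```

```bash
python3 -m inch '{"translation":[[0,0,0],[0,0,0],[0,0,0]],"twist":[0,0,0],"gripper":[0.02,0.02,0.02]}' 4; python3 -c "
from h import *
where()"
```

```text
clock: 3.55
ee_pos: [0.6128, -0.0565, 0.2642]
orientation: [0.514, -0.489, 0.485, -0.512]
ft_force: [-0.1, -0.3, 1.0]
finger_gap: 0.0277
th 0.0054 r 0.1001 gz 0.0932 yaw -87.0 want -86.98 tilt [-0.0031 -1.     -0.0057] F [-0.11 -0.31  0.96] gap 0.0277 t 3.55 q6 1.34
```

```bash
python3 -m inch '{"translation":[[0,0,0],[0,0,0],[0,-0.003,0],[0,-0.006,0],[0,-0.009,0],[0,-0.012,0],[0,-0.0135,0],[0,-0.0135,0]],"twist":[0,0,0,0,0,0,0,0],"gripper":[0.02,0.02,0.02,0.02,0.02,0.02,0.02,0.02]}' 30; python3 -c "
from h import *
where()
a=imaging.camera('scene')[140:360,190:360,::-1];cv2.imwrite('pics/s4.png',cv2.resize(a,None,fx=2.7,fy=2.7,interpolation=2))
"
```

```text
clock: 4.22
ee_pos: [0.6128, -0.0565, 0.2776]
orientation: [0.514, -0.489, 0.485, -0.512]
ft_force: [3.7, -0.5, -8.2]
finger_gap: 0.0276
th 0.005 r 0.1002 gz 0.1066 yaw -87.01 want -86.96 tilt [-0.0032 -1.     -0.0058] F [ 3.68 -0.46 -8.16] gap 0.0276 t 4.22 q6 1.34
```

View pics/s4.png

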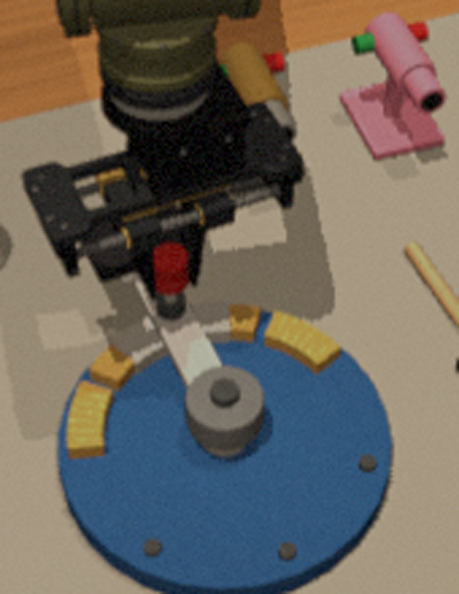

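```bash
python3 -m inch '{"translation":[[-0.0040,0,0.0001],[-0.0100,0,0.0005],[-0.0159,0,0.0013],[-0.0238,0,0.0029],[-0.0315,0,0.0051],[-0.0389,0,0.0079],[-0.0389,0,0.0079]],"twist":[2.3,5.7,9.2,13.75,18.3,22.9,22.9],"gripper":[0.02,0.02,0.02,0.02,0.02,0.02,0.02]}' 30; python3 -c "
from h import *
where();s=env.sense();M=R.from_quat(s['orientation']).as_matrix();print(M.T@s['ft_force'],s['moment'])
a=imaging.camera('scene')[140:360,190:360,::-1];cv2.imwrite('pics/s5.png',cv2.resize(a,None,fx=2.7,fy=2.7,interpolation=2))
"
```

```text
clock: 4.85
ee_pos: [0.6187, -0.0162, 0.2771]
orientation: [-0.407, 0.581, -0.577, 0.405]
ft_force: [3.7, 0.3, -7.3]
finger_gap: 0.0277
th 0.4148 r 0.1005 gz 0.1061 yaw -109.94 want -110.45 tilt [-0.0013 -1.     -0.0071] F [ 3.72  0.3  -7.33] gap 0.0277 t 4.85 q6 1.8
[-1.54239552  7.30833601  3.44800405] [ 0.162134   -0.49211515 -0.06656264]
```

View pics/s5.png

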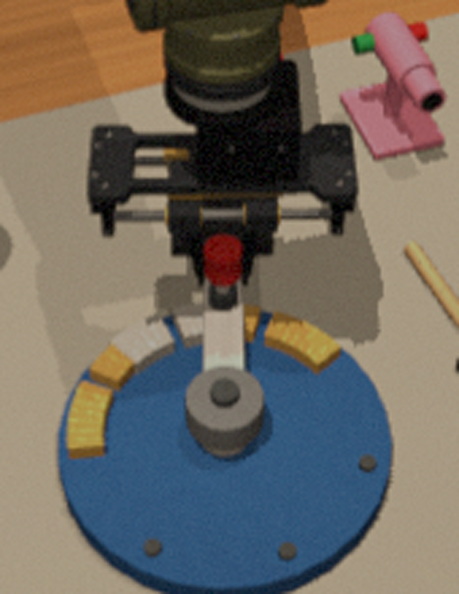

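```bash
python3 - <<'E'
from h import *
a=cv2.imread('pics/s5.png')
b=cv2.resize(a[290:400,120:360],None,fx=3.3,fy=3.3,interpolation=2);cv2.imwrite('pics/z5.png',b)
def ang(p):
    g=p[:2]-PIV;return round(np.arctan2(g@ey,-g@ex),4),round(np.hypot(*g),4)
s=lambda u,v,z:at("scene",190+(u+.5)/2.7-.5,140+(v+.5)/2.7-.5,z)
print(ang(s(178,332,.04)),ang(s(263,320,.04)))
for th in (0,.5,.65,.7,.75,.8):
    print(th,[((pix('scene',[*ring(th,r),.0395])-[190,140])*2.7).round(1) for r in(.09,.1,.11)])
E
```

```text
(np.float64(0.0308), np.float64(0.0905)) (np.float64(0.7288), np.float64(0.1002))
0 [array([174. , 333.1]), array([169. , 323.8]), array([164.1, 314.5])]
0.5 [array([231.8, 325.4]), array([232.8, 315.3]), array([233.9, 305.3])]
0.65 [array([249.3, 327.5]), array([252.1, 317.6]), array([254.9, 307.8])]
0.7 [array([255. , 328.7]), array([258.5, 318.9]), array([261.9, 309.2])]
0.75 [array([260.7, 330.1]), array([264.7, 320.4]), array([268.7, 310.9])]
0.8 [array([266.3, 331.7]), array([270.9, 322.2]), array([275.4, 312.8])]
```

View pics/z5.png

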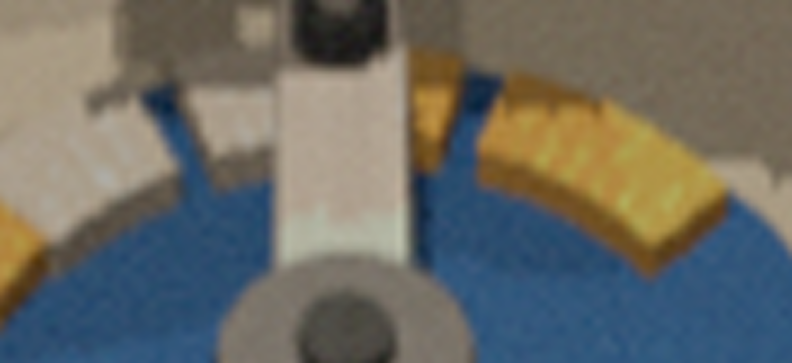

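```bash
python3 -m inch '{"translation":[[-0.0055,0,0.0003],[-0.0110,0,0.0009],[-0.0160,0,0.0016],[-0.0213,0,0.0026],[-0.0213,0,0.0026],[-0.0213,0,0.0026]],"twist":[3.5,6.8,10,12.8,12.8,12.8],"gripper":[0.02,0.02,0.02,0.02,0.02,0.02]}' 30; python3 -c "
from h import *
where();s=env.sense();M=R.from_quat(s['orientation']).as_matrix();print(M.T@s['ft_force'],s['moment'])
"
```

```text
clock: 5.4
ee_pos: [0.628, 0.0026, 0.2767]
orientation: [-0.342, 0.622, -0.617, 0.339]
ft_force: [2.4, 3.0, -7.4]
finger_gap: 0.0273
th 0.6243 r 0.1008 gz 0.1057 yaw -122.44 want -122.44 tilt [ 4.0e-04 -1.0e+00 -8.5e-03] F [ 2.39  3.01 -7.4 ] gap 0.0273 t 5.4 q6 2.05
[-3.82428202  7.39236709  0.46568713] [ 0.61036222 -0.5491921   0.17857165]
```

```bash
python3 -m inch '{"translation":[[0,0.001,0],[0,0.002,0],[0,0.003,0],[0,0.003,0]],"twist":[0,0,0,0],"gripper":[0.02,0.02,0.02,0.02]}' 30; python3 -c "
from h import *
where()"; python3 -m inch '{"translation":[[0,0,0],[0,0,0]],"twist":[0,0],"gripper":[0.02,0.02]}' 5; python3 -c "
from h import *
where()"
```

```text
clock: 5.73
ee_pos: [0.628, 0.0025, 0.2738]
orientation: [-0.342, 0.622, -0.617, 0.339]
ft_force: [1.9, 2.7, -7.0]
finger_gap: 0.0278
th 0.6233 r 0.1008 gz 0.1028 yaw -122.42 want -122.39 tilt [ 2.0e-04 -1.0e+00 -8.5e-03] F [ 1.94  2.68 -7.04] gap 0.0278 t 5.73 q6 2.05
clock: 5.9
ee_pos: [0.6279, 0.0024, 0.2741]
orientation: [-0.342, 0.622, -0.617, 0.339]
ft_force: [1.2, 1.7, -4.1]
finger_gap: 0.0278
th 0.6213 r 0.1008 gz 0.1031 yaw -122.43 want -122.28 tilt [ 4.0e-04 -1.0e+00 -8.8e-03] F [ 1.17  1.75 -4.1 ] gap 0.0278 t 5.9 q6 2.05
```

```bash
python3 -m inch '{"translation":[[0,0,0],[0,0,0],[0,0.003,0.0004],[0,0.006,0.0008],[0,0.006,0.0008]],"twist":[0,0,0,0,0],"gripper":[0.032,0.032,0.032,0.032,0.032]}' 5; python3 -c "
from h import *
where()
a=imaging.camera('scene')[140:360,190:360,::-1];cv2.imwrite('pics/s6.png',cv2.resize(a,None,fx=2.7,fy=2.7,interpolation=2))
"
```

```text
clock: 6.32
ee_pos: [0.6284, 0.0018, 0.2677]
orientation: [-0.342, 0.622, -0.617, 0.339]
ft_force: [0.0, -0.2, -0.4]
finger_gap: 0.0321
th 0.6179 r 0.1001 gz 0.0967 yaw -122.44 want -122.08 tilt [ 0.0011 -1.     -0.0094] F [ 0.03 -0.22 -0.39] gap 0.0321 t 6.32 q6 2.05
```

View pics/s6.png

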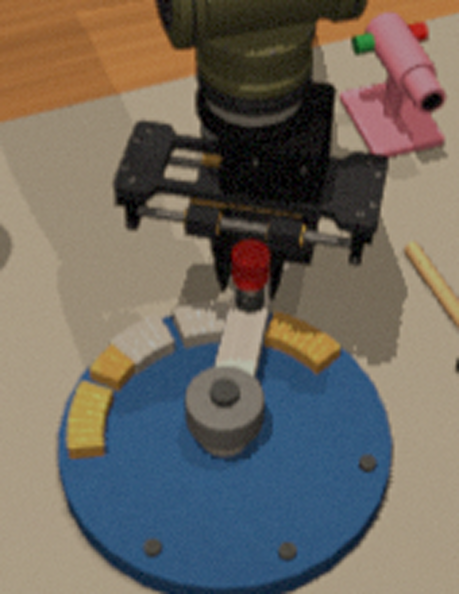

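```bash
python3 -m inch '{"translation":[[-0.0006,0,0],[-0.0012,0,0],[-0.0018,0,0],[-0.0024,0,0.0001],[-0.003,0,0.0001],[-0.003,0,0.0001]],"twist":[0.3,0.6,1,1.3,1.7,2],"gripper":[0.032,0.032,0.032,0.032,0.032,0.032]}' 5; cat > chk.py <<'E'
from h import *
where();s=env.sense();M=R.from_quat(s['orientation']).as_matrix();print('Ftool',(M.T@s['ft_force']).round(2))
im=imaging.camera('scene')[:,:,::-1]
h=cv2.cvtColor(np.ascontiguousarray(im),cv2.COLOR_BGR2HSV)
r=cv2.inRange(h,(0,150,50),(6,255,255))|cv2.inRange(h,(174,150,50),(180,255,255));k,l,st,c=cv2.connectedComponentsWithStats(r)
for j in range(1,k):
    if 100<st[j,4]<500 and 220<c[j][0]<320:
        # ring angle implied for lift 0 or .0095 (angle only, from column)
        for lift in(.0095,0):
            f=lambda th:pix('scene',[*ring(th),.091+lift])
            t=np.arange(.4,1,.002);q=np.array([f(x) for x in t]);i=np.abs(q[:,0]-c[j][0]).argmin()
            print('ring',c[j].round(2),st[j,4],'lift',lift,'th',round(t[i],3),'row pred',q[i,1].round(2))
import sys
if len(sys.argv)>1: cv2.imwrite(f'pics/{sys.argv[1]}.png',cv2.resize(im[140:360,190:360],None,fx=2.7,fy=2.7,interpolation=2))
E
python3 chk.py
```

```text
clock: 6.87
ee_pos: [0.6301, 0.0041, 0.2678]
orientation: [-0.332, 0.628, -0.623, 0.327]
ft_force: [-1.3, -2.3, 0.7]
finger_gap: 0.0323
th 0.6447 r 0.0999 gz 0.0968 yaw -124.46 want -123.62 tilt [ 0.0024 -1.     -0.0091] F [-1.33 -2.27  0.66] gap 0.0323 t 6.87 q6 2.09
Ftool [ 2.62 -0.65  0.18]
ring [282.27 237.53] 240 lift 0.0095 th 0.618 row pred 237.89
ring [282.27 237.53] 240 lift 0 th 0.62 row pred 241.06
```

```bash
python3 -m inch '{"translation":[[-0.0006,0,0],[-0.0012,0,0],[-0.0018,0,0],[-0.0024,0,0],[-0.003,0,0.0001],[-0.003,0,0.0001]],"twist":[0.1,0.3,0.5,0.7,0.9,1],"gripper":[0.032,0.032,0.032,0.032,0.032,0.032]}' 5; python3 chk.py
```

```text
clock: 7.42
ee_pos: [0.6314, 0.0054, 0.2677]
orientation: [-0.328, 0.631, -0.627, 0.32]
ft_force: [-4.1, -7.3, 3.5]
finger_gap: 0.032
th 0.6566 r 0.0998 gz 0.0967 yaw -125.48 want -124.3 tilt [ 0.0065 -0.9999 -0.0099] F [-4.09 -7.31  3.54] gap 0.032 t 7.42 q6 2.11
Ftool [ 8.35 -3.49  0.88]
ring [282.8  237.65] 243 lift 0.0095 th 0.63 row pred 237.99
ring [282.8  237.65] 243 lift 0 th 0.63 row pred 241.14
```

```bash
python3 -m inch '{"translation":[[-0.0006,0,0],[-0.0012,0,0],[-0.0018,0,0],[-0.002,0,0]],"twist":[0.3,0.6,0.9,1.1],"gripper":[0.032,0.032,0.032,0.032]}' 5; python3 chk.py
```

```text
clock: 7.8
ee_pos: [0.6322, 0.0062, 0.2677]
orientation: [-0.323, 0.633, -0.63, 0.313]
ft_force: [-4.3, -7.7, 2.5]
finger_gap: 0.0323
th 0.6606 r 0.0996 gz 0.0967 yaw -126.58 want -124.53 tilt [ 0.0104 -0.9999 -0.0099] F [-4.3  -7.72  2.48] gap 0.0323 t 7.8 q6 2.14
Ftool [ 8.79 -2.4   1.12]
ring [283.01 237.61] 243 lift 0.0095 th 0.634 row pred 238.02
ring [283.01 237.61] 243 lift 0 th 0.634 row pred 241.17
```

```bash
python3 -m inch '{"translation":[[-0.0006,0,0],[-0.0012,0,0],[-0.0018,0,0],[-0.0024,0,0]],"twist":[0,0,0,0],"gripper":[0.032,0.032,0.032,0.032]}' 5; python3 chk.py
```

```text
clock: 8.18
ee_pos: [0.6331, 0.0073, 0.2676]
orientation: [-0.324, 0.633, -0.63, 0.311]
ft_force: [-6.2, -6.6, 4.4]
finger_gap: 0.032
th 0.6683 r 0.0997 gz 0.0967 yaw -126.58 want -124.97 tilt [ 0.0144 -0.9998 -0.0109] F [-6.21 -6.59  4.41] gap 0.032 t 8.18 q6 2.14
Ftool [ 9.05 -4.27 -1.1 ]
ring [283.29 237.69] 237 lift 0.0095 th 0.64 row pred 238.07
ring [283.29 237.69] 237 lift 0 th 0.64 row pred 241.22
```

```bash
python3 -m inch '{"translation":[[-0.0006,0,0],[-0.0012,0,0],[-0.0018,0,0],[-0.0024,0,0]],"twist":[0,0,0,0],"gripper":[0.032,0.032,0.032,0.032]}' 5; python3 chk.py s7
```

```text
clock: 8.57
ee_pos: [0.634, 0.0085, 0.2675]
orientation: [-0.325, 0.633, -0.631, 0.31]
ft_force: [-5.6, -7.5, 3.9]
finger_gap: 0.0321
th 0.6777 r 0.0998 gz 0.0966 yaw -126.58 want -125.5 tilt [ 0.0182 -0.9998 -0.0122] F [-5.59 -7.51  3.91] gap 0.0321 t 8.57 q6 2.14
Ftool [ 9.43 -3.74 -0.05]
ring [283.73 237.81] 240 lift 0.0095 th 0.648 row pred 238.13
ring [283.73 237.81] 240 lift 0 th 0.65 row pred 241.31
```

View pics/s7.png

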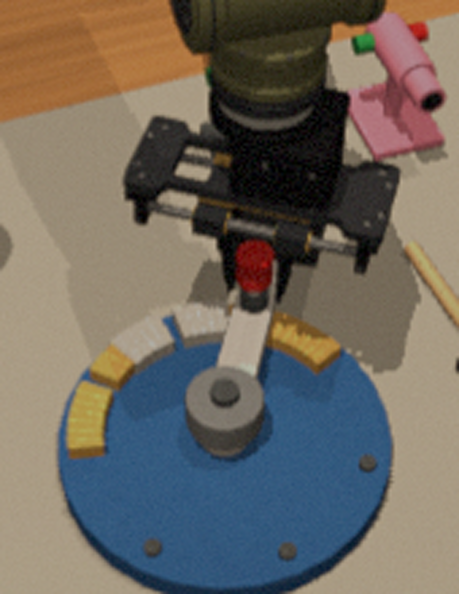

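```bash
python3 -m inch '{"translation":[[-0.0006,0,0],[-0.0012,0,0],[-0.0018,0,0],[-0.0024,0,0]],"twist":[0,0,0,0],"gripper":[0.032,0.032,0.032,0.032]}' 5; python3 chk.py
```

```text
clock: 8.95
ee_pos: [0.635, 0.0097, 0.2674]
orientation: [-0.327, 0.632, -0.631, 0.309]
ft_force: [-7.2, -7.0, 4.3]
finger_gap: 0.0325
th 0.6858 r 0.1 gz 0.0965 yaw -126.57 want -125.97 tilt [ 0.0221 -0.9997 -0.0133] F [-7.25 -7.05  4.33] gap 0.0325 t 8.95 q6 2.15
Ftool [10.07 -4.09 -1.68]
ring [284.16 237.81] 233 lift 0.0095 th 0.656 row pred 238.2
ring [284.16 237.81] 233 lift 0 th 0.658 row pred 241.38
```

```bash
python3 -m inch '{"translation":[[-0.0006,0,0],[-0.0012,0,0],[-0.0018,0,0],[-0.0024,0,0]],"twist":[0,0,0,0],"gripper":[0.032,0.032,0.032,0.032]}' 5; python3 chk.py
```

```text
clock: 9.33
ee_pos: [0.6359, 0.0108, 0.2673]
orientation: [-0.328, 0.632, -0.631, 0.307]
ft_force: [-6.2, -8.0, 3.0]
finger_gap: 0.0329
th 0.6937 r 0.1001 gz 0.0964 yaw -126.57 want -126.42 tilt [ 0.0261 -0.9996 -0.0144] F [-6.22 -7.99  2.96] gap 0.0329 t 9.33 q6 2.15
Ftool [10.2  -2.69 -0.27]
ring [284.39 237.79] 239 lift 0.0095 th 0.662 row pred 238.26
ring [284.39 237.79] 239 lift 0 th 0.664 row pred 241.43
```

```bash
python3 -m inch '{"translation":[[-0.0006,-0.0003,0],[-0.0012,-0.0003,0],[-0.0018,-0.0003,0],[-0.0024,-0.0003,0]],"twist":[0,0,0,0],"gripper":[0.032,0.032,0.032,0.032]}' 5; python3 chk.py
```

```text
clock: 9.72
ee_pos: [0.6368, 0.0121, 0.2672]
orientation: [-0.33, 0.632, -0.631, 0.306]
ft_force: [-6.1, -7.9, 2.7]
finger_gap: 0.0317
th 0.7037 r 0.1004 gz 0.0963 yaw -126.58 want -127.0 tilt [ 0.0295 -0.9994 -0.0158] F [-6.05 -7.95  2.67] gap 0.0317 t 9.72 q6 2.15
Ftool [10.06 -2.37 -0.16]
ring [285.27 237.96] 234 lift 0.0095 th 0.68 row pred 238.43
ring [285.27 237.96] 234 lift 0 th 0.682 row pred 241.6
```

```bash
python3 -m inch '{"translation":[[-0.0006,-0.0003,0],[-0.0012,-0.0003,0],[-0.0018,-0.0003,0],[-0.0022,-0.0003,0]],"twist":[0,0,0,0.2],"gripper":[0.032,0.032,0.032,0.032]}' 5; python3 chk.py
```

```text
clock: 10.1
ee_pos: [0.6377, 0.0133, 0.2671]
orientation: [-0.33, 0.632, -0.632, 0.304]
ft_force: [-4.7, -5.5, 1.9]
finger_gap: 0.032
th 0.7134 r 0.1006 gz 0.0962 yaw -126.78 want -127.55 tilt [ 0.0326 -0.9993 -0.0167] F [-4.74 -5.48  1.9 ] gap 0.032 t 10.1 q6 2.16
Ftool [ 7.29 -1.66 -0.54]
ring [285.67 238.12] 242 lift 0.0095 th 0.688 row pred 238.51
ring [285.67 238.12] 242 lift 0 th 0.69 row pred 241.68
```

```bash
python3 -m inch '{"translation":[[-0.0006,-0.0003,0.0002],[-0.0012,-0.0003,0.0003],[-0.0018,-0.0003,0.0003],[-0.002,-0.0003,0.0003]],"twist":[0.2,0.3,0.4,0.5],"gripper":[0.032,0.032,0.032,0.032]}' 5; python3 chk.py
```

```text
clock: 10.48
ee_pos: [0.6387, 0.0143, 0.267]
orientation: [-0.328, 0.634, -0.634, 0.3]
ft_force: [-4.5, -5.7, 1.6]
finger_gap: 0.032
th 0.7227 r 0.1006 gz 0.0961 yaw -127.31 want -128.09 tilt [ 0.0355 -0.9992 -0.0177] F [-4.54 -5.74  1.62] gap 0.032 t 10.48 q6 2.17
Ftool [ 7.37 -1.36 -0.15]
ring [286.23 238.15] 239 lift 0.0095 th 0.7 row pred 238.63
ring [286.23 238.15] 239 lift 0 th 0.702 row pred 241.81
```

```bash
python3 -m inch '{"translation":[[-0.0006,-0.0003,0.0002],[-0.0012,-0.0003,0.0003],[-0.0018,-0.0003,0.0003],[-0.002,-0.0003,0.0003]],"twist":[0.2,0.3,0.4,0.5],"gripper":[0.032,0.032,0.032,0.032]}' 5; python3 chk.py
```

```text
clock: 10.87
ee_pos: [0.6397, 0.0152, 0.2667]
orientation: [0.326, -0.635, 0.635, -0.296]
ft_force: [-4.7, -5.6, 1.9]
finger_gap: 0.032
th 0.7299 r 0.1006 gz 0.0959 yaw -127.82 want -128.5 tilt [ 0.0389 -0.9991 -0.0186] F [-4.74 -5.55  1.85] gap 0.032 t 10.87 q6 2.18
Ftool [ 7.36 -1.56 -0.37]
ring [286.59 238.34] 241 lift 0.0095 th 0.706 row pred 238.7
ring [286.59 238.34] 241 lift 0 th 0.708 row pred 241.87
```

```bash
python3 -m inch '{"translation":[[-0.0006,-0.0003,0.0002],[-0.0012,-0.0003,0.0003],[-0.0018,-0.0003,0.0003],[-0.0019,-0.0003,0.0003]],"twist":[0.2,0.3,0.4,0.5],"gripper":[0.032,0.032,0.032,0.032]}' 5; python3 chk.py
```

```text
clock: 11.25
ee_pos: [0.6406, 0.0162, 0.2663]
orientation: [0.324, -0.636, 0.636, -0.292]
ft_force: [-1.2, -0.3, -0.5]
finger_gap: 0.0319
th 0.7396 r 0.1007 gz 0.0955 yaw -128.34 want -129.05 tilt [ 0.0412 -0.999  -0.0197] F [-1.15 -0.31 -0.53] gap 0.0319 t 11.25 q6 2.2
Ftool [ 0.94  0.58 -0.7 ]
ring [287.21 240.18] 238 lift 0.0095 th 0.72 row pred 238.85
ring [287.21 240.18] 238 lift 0 th 0.722 row pred 242.02
```

```bash
python3 -m inch '{"translation":[[-0.0006,-0.0003,0.0002],[-0.0012,-0.0003,0.0003],[-0.0018,-0.0003,0.0003],[-0.0019,-0.0003,0.0003]],"twist":[0.2,0.3,0.4,0.5],"gripper":[0.032,0.032,0.032,0.032]}' 5; python3 chk.py s8
```

```text
clock: 11.63
ee_pos: [0.6421, 0.0181, 0.2664]
orientation: [-0.321, 0.638, -0.637, 0.289]
ft_force: [-2.4, -1.3, 0.4]
finger_gap: 0.0317
th 0.766 r 0.1009 gz 0.0955 yaw -128.85 want -130.57 tilt [ 0.0401 -0.999  -0.0199] F [-2.35 -1.27  0.39] gap 0.0317 t 11.63 q6 2.21
Ftool [ 2.48 -0.27 -1.04]
ring [288.2  241.87] 231 lift 0.0095 th 0.74 row pred 239.08
ring [288.2  241.87] 231 lift 0 th 0.742 row pred 242.26
```

View pics/s8.png

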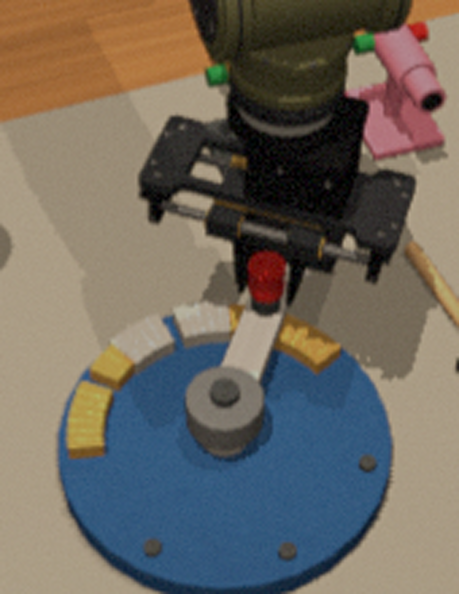

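The push force fell from 7.4 N to about 1–2.5 N, and the ring is drawn 3 px lower, at (266,275) in the crop. The pin has dropped. I'll ease off, centre the fingers and open.

```bash
python3 -m inch '{"translation":[[0.0007,0,0],[0.0014,0,0],[0.002,0,0],[0.002,0,0],[0.002,0,0],[0.002,0,0],[0.002,0,0],[0.002,0,0]],"twist":[0,0,0,0,0,0,0,0],"gripper":[0.032,0.032,0.033,0.036,0.042,0.05,0.06,0.06]}' 5; python3 chk.py s9
```

```text
clock: 12.35
ee_pos: [0.6409, 0.0165, 0.2665]
orientation: [-0.321, 0.638, -0.638, 0.289]
ft_force: [-0.2, 0.4, 0.5]
finger_gap: 0.0562
th 0.7468 r 0.1008 gz 0.0957 yaw -128.86 want -129.46 tilt [ 0.0398 -0.999  -0.0198] F [-0.21  0.43  0.54] gap 0.0562 t 12.35 q6 2.2
Ftool [-0.18 -0.54 -0.45]
ring [288.18 242.  ] 231 lift 0.0095 th 0.74 row pred 239.08
ring [288.18 242.  ] 231 lift 0 th 0.742 row pred 242.26
```

View pics/s9.png

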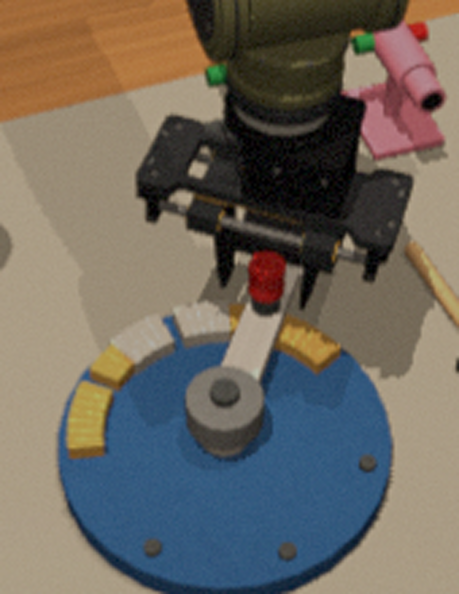

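Both fingers are clear of the ring at (266,278), which sits low on its boss. Raising the tool.

```bash
python3 -m inch '{"translation":[[0,-0.015,0],[0,-0.03,0],[0,-0.05,0],[0,-0.075,0],[0,-0.1,0],[0,-0.125,0],[0,-0.125,0],[0,-0.125,0]],"twist":[0,0,0,0,0,0,0,0],"gripper":[0.06,0.06,0.06,0.06,0.06,0.06,0.06,0.06]}' 5; python3 chk.py s10
```

```text
clock: 13.07
ee_pos: [0.6465, 0.0189, 0.396]
orientation: [0.319, -0.637, 0.639, -0.292]
ft_force: [-0.0, -0.4, -0.2]
finger_gap: 0.06
th 0.8096 r 0.0972 gz 0.2251 yaw -128.87 want -133.06 tilt [ 0.0356 -0.9993 -0.0141] F [-0.05 -0.4  -0.21] gap 0.06 t 13.07 q6 2.2
Ftool [0.33 0.21 0.21]
ring [288.24 241.8 ] 244 lift 0.0095 th 0.74 row pred 239.08
ring [288.24 241.8 ] 244 lift 0 th 0.742 row pred 242.26
```

View pics/s10.png

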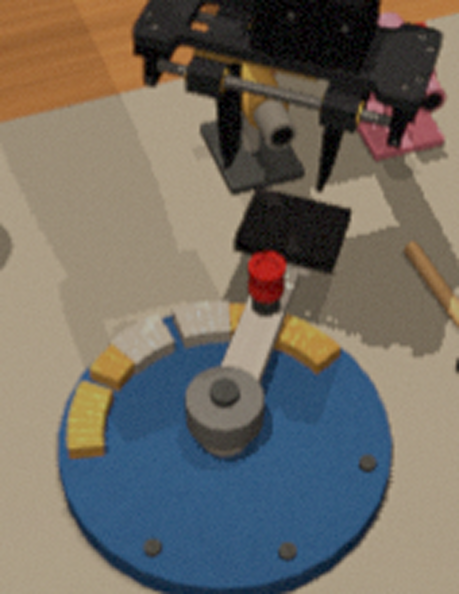

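```bash
python3 - <<'E'
from h import *
print(pix('scene',[*ring(0.0),.091]),'measured 252.53 243.10')
cv2.imwrite('pics/end.png',imaging.camera('scene')[:,:,::-1])
E
```

```text
[251.75929133 243.5759326 ] measured 252.53 243.10
```

View pics/end.png

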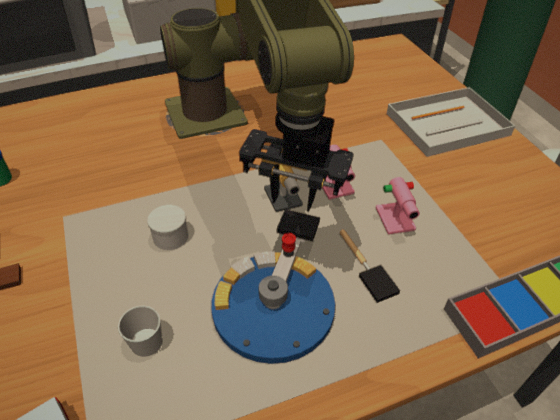

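The ring's row residual is −0.46 px, against −0.48 px at the start when it was home, so the pin is fully home. The tin (168,227), cup (142,332) and paddle (370,265) haven't moved.

```bash
python3 -c "
from rig import close_job
print(close_job())"
```

```text
the job is handed in; nothing more can be done
None
```

The job is handed in, with the pin home in the notch on the torch's side (+y of the mount), at about 0.73 rad from the middle. It took about 13 s of the 54 s allowed; the hand-in reports no verdict.

I gripped the red ring, lifted it about 13 mm and swung the arm to about 0.62 rad. There I lowered the pin onto the brass, loosened the fingers to 32 mm and pushed the ring in small steps until the pin dropped.

**Last checks:**
- **Pin:** the push force fell from 7.4 N to 1–2.5 N as the pin dropped. The ring's height in the scene picture matches the home position: −0.46 px from prediction, against −0.48 px at the start.
- **Released:** the gripper is open and raised clear, with the force readings at zero within noise.
- **Other objects:** the tin, cup and paddle show no movement by eye. The torch was never approached closely.

**What didn't go as expected:**
- **Unit slip:** I typed the first move in mm instead of m. The per-row limits kept it harmless.
- **Push force:** sliding took 7–10 N at times, more than the 4–5 N given. This was with the pin riding on the brass, not in a notch.
- **Tool tilt:** the tool picked up about 2° of tilt while pushing, with no visible effect.
- **Angle:** the camera put the arm at 0.74 rad, while I had estimated 0.71–0.72 for the notch beforehand. That is within the calibration error.

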